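# Put the printing blocks away in their fitted trays

### The arm

A 6-joint arm with a two-finger parallel gripper is mounted at the origin on the work surface. World frame = base frame: x ahead of the robot, y to its left, z up, the work surface at z = 0. Lengths are in m, angles in rad, forces in N, time in s.
With the tool pointing down it reaches from about 0.375 to 0.975 m from the base axis. Payload 3.8 kg.
Tool frame: the origin (TCP) lies at the very end of the fingers, on their centre line; the grasp point (between the pads) lies bot.grip_point_offset behind it (bot.grip_point_offset is the distance from the TCP to the grasp point, in m); z points along the fingers, y is the line along which they close (so a half turn about z gives the same grasp; the last joint's range is limited). The gripper opens to 85 mm and grips with 20 to 120 N. Pads are 22 mm wide; open, the fingers measure 114 mm over their backs; the gripper's body (76 mm by 85 mm) begins 54 mm behind the grasp point. The pads swing forward as they close: fully open they stand 13 mm farther back than shut.
Start: joints at [1.263, 0.264, 1.604, -0, 1.274, -0.037], TCP at [0.181, 0.65, 0.231] pointing down, gripper open.
Joint ranges: [-2.63, 2.63], [-0.94, 2.18], [0.31, 2.57], [-1.31, 4.45], [0, 2.66], [-2.55, 2.55]. Speed limits (rad/s): [2.57, 2.57, 3.14, 3.14, 3.14, 3.14].

### API

Orientations are given as a rotation vector (axis times angle).
In Python, from workcell import bot, vision gives the robot as it stands.
- The arm moves only by the tool play_rows, never from a script. Its argument "rows" is a list of rows, each an object of numbers: "dx", "dy", "dz": the shift along the tool's x, y, z as a fraction of full scale; "roll": the turn about the tool's z as a fraction of full scale; "fingers": the closure, from 0 (fully open) to 1 (shut). In form: [{"dx": .., "dy": .., "dz": .., "roll": .., "fingers": ..}, ...]. A call has 1 to 20 rows; each row shifts and turns the commanded pose from where the row before left it, along the tool's axes as they then stand; what a row does not reach is not made up. Full scale, the value 1, is 0.04 m for a shift and 4 degrees for a turn. A row lasts 1/12 s, in which the tool goes at most 41.7 mm and 7.16 degrees, less where a joint would pass 70% of its speed; a pose out of reach is approached as far as the arm can. A call with a number of a shift or a turn outside -1 to 1 is refused whole. A call with a gripper value outside its range is refused whole. The fingers move at their own pace and stop on an object; "grip_force" is the grip in N (left out, the last holds). Time passes only in rows, so rows that do not move let the fingers close. It gives the time, the measured TCP pose, the force and the opening at its end, in the units of the state.
- bot.read_state(): the state, without advancing time (a new reading comes with each control period).
- vision.read_camera(name): name is "side" or "top"; returns a dict with "pixels" (400x640x3 uint8, red, green, blue), "depth" (400x640 float32, m along the optical axis (not along the pixel's ray), 0 where there is no reading), "fx", "fy", "cx", "cy" (pixels), "distortion" ([k1, k2, p1, p2, k3] as OpenCV has them; the pictures are not rectified), "R" (3x3) and "t" (3): a world point X has camera coordinates R X + t. Camera axes: x right, y down, z forward; pixel columns grow to the right and rows downward; lengths in m; the calibration is good to about 2 mm. A picture is of the moment at which its call begins.
- bot.finish_job(): hands the job in, once; it reports no verdict.
The state is a dict: "time": time; "q": joint angles; "joint_vel": joint speeds; "joint_torque": joint torques, N m; "tool_pos": TCP position; "tcp_rot": TCP orientation; "wrist_force": force on the tool from outside, world axes, zero at the start; "torque": the same for the moment, N m; "width": opening from 0.0 (shut) to 1.0 (fully open).
Only numpy, scipy, OpenCV 4.12 (cv2) and the standard library are available. Lean on these libraries where they do the work, as an engineer would, in place of code of your own. Each camera call takes 0.05 s, during which the arm holds its last target. There are 200 camera calls.

### The job

The print run is finished: put the four wooden hand-printing blocks away, each in the felt-lined tray made to its outline (long strip, square, round, drop). Lower each block in by its handle rather than dropping it, so that it ends handle up and flat on the felt inside the rim, and let go of it. Leave the steel colour tin standing where it is.

Things in the scene. Friction and masses are not known exactly. Their poses are not given: they have to be found in the camera images.
- block_strip: Long border block, a rectangle centred on the origin, 130 mm (its x axis) by 40 mm (y). Dark wood slab 32 mm thick; on top a bar handle 78 mm long (x) by 24 mm wide (y) by 30 mm high, top 62 mm above the underside. Loose, about 0.20 kg. Origin: under the handle's centre, at the underside; z up. Fits its tray either way round.
- block_square: Square block, 70 by 70 mm, centred on the origin, sides along x and y. Dark wood slab 32 mm thick; on top a bar handle 54 mm long (x) by 24 mm wide (y) by 30 mm high, top 62 mm above the underside. Loose, about 0.20 kg. Origin: under the handle's centre, at the underside; z up. Fits its tray at any quarter turn.
- block_round: Round rosette block, 84 mm diameter, centred on the origin. Dark wood slab 32 mm thick; on top a bar handle 58 mm long (x) by 24 mm wide (y) by 30 mm high, top 62 mm above the underside. Loose, about 0.20 kg. Origin: under the handle's centre, at the underside; z up. Fits its tray at any turn.
- block_drop: Drop-shaped block: round end of 34 mm radius centred at x = -12 mm, straight sides meeting in a 60-degree point at x = +56 mm. Dark wood slab 32 mm thick; on top a bar handle 56 mm long (x) by 24 mm wide (y) by 30 mm high, top 62 mm above the underside. Loose, about 0.17 kg. Origin: under the handle's centre, at the underside; z up. Fits only point to point.
- tray_strip: Rectangular tray, inside 154 mm (its x axis) by 64 mm (y). Pale wood, fixed; grey felt floor 6 mm above the table, rim 6 mm thick, its top 18 mm above the table; 12 mm clear all round its block. Origin: centre of the rectangle, at table level; z up.
- tray_square: Square tray, inside 94 by 94 mm, sides along x and y. Pale wood, fixed; grey felt floor 6 mm above the table, rim 6 mm thick, its top 18 mm above the table; 12 mm clear all round its block. Origin: centre of the square, at table level; z up.
- tray_round: Round tray, inside diameter 108 mm. Pale wood, fixed; grey felt floor 6 mm above the table, rim 6 mm thick, its top 18 mm above the table; 12 mm clear all round its block. Origin: centre of the circle, at table level; z up.
- tray_drop: Drop-shaped tray: inside, a round end of 44 mm radius centred at x = -12 mm, straight sides meeting in a point at x = +76 mm. Pale wood, fixed; grey felt floor 6 mm above the table, rim 6 mm thick, its top 18 mm above the table; 10 mm clear all round its block. Origin: where the origin of the drop block belongs (x axes parallel), at table level; z up.
- tin: Closed steel colour tin with a paper band, upright, 70 mm diameter, 62 mm high, standing loose among the blocks and trays; not to be handled. Origin: centre of its underside.
There are look-alikes about, which are no part of the job. What is shaped like the block_drop but yellow is not meant.

How it is judged:
At the end, for the whole second after the job is handed in: Each block lies in the tray of its own outline: origins within 22 mm seen from above, underside less than 9.5 mm above the table (felt at 6 mm), handle up, tilted less than 0.06 rad, released and at rest; the tin upright and within 20 mm of where it stood (horizontal distance between block_strip and tray_strip below 0.022 m and z of block_strip in the frame of tray_strip below 0.0095 m and angle between each of block_strip, block_square, block_round, block_drop's own z axis and vertical below 0.06 rad and linear speed of each of block_strip, block_square, block_round, block_drop below 0.02 m/s and angular speed of each of block_strip, block_square, block_round, block_drop below 0.2 rad/s and contact force between each of block_strip, block_square, block_round, block_drop and the fingers below 0.1 N and horizontal distance between block_square and tray_square below 0.022 m and z of block_square in the frame of tray_square below 0.0095 m and horizontal distance between block_round and tray_round below 0.022 m and z of block_round in the frame of tray_round below 0.0095 m and horizontal distance between block_drop and tray_drop below 0.022 m and z of block_drop in the frame of tray_drop below 0.0095 m and distance of tin from where it was at the start of the episode below 0.02 m and angle between tin's own z axis and vertical below 0.1 rad); the robot touches nothing.
It fails at once if a block is dropped: it falls free of the fingers faster than 0.6 m/s (from more than about 2 cm) ((linear speed of block_strip above 0.6 m/s and contact force between block_strip and the fingers below 0.05 N) or (linear speed of block_square above 0.6 m/s and contact force between block_square and the fingers below 0.05 N) or (linear speed of block_round above 0.6 m/s and contact force between block_round and the fingers below 0.05 N) or (linear speed of block_drop above 0.6 m/s and contact force between block_drop and the fingers below 0.05 N)).
It fails at once if the colour tin is shifted by more than 20 mm or tipped (distance of tin from where it was at the start of the episode above 0.02 m or angle between tin's own z axis and vertical above 0.3 rad).
It also fails if it takes over 102 s, if anything falls off the work surface, if the arm or the gripper's body presses on something with over 40 N, if the wrist force passes 120 N, or if a joint passes its speed limit or range.

## Working session

There is one attempt and no reset: what is moved stays moved. The work goes in short steps, Python scripts to look and compute and a tool call to move; the robot and the scene stay as the last step left them, time stands still between calls to the robot, and variables do not carry over. Pictures are saved under pics/ and viewed, on a budget of 14 in all, crops included, one or two more only if the job needs it, and the job is handed in when it is done.

Besides the shell and the picture viewer there is one more tool, called after "Call:" as name(argument=value, ...), one argument or row to a line, values as JSON. play_rows: Moves the arm, as the interface text tells. Its arguments: {"type":"object","properties":{"rows":{"type":"array","items":{"type":"object","properties":{"dx":{"type":"number","minimum":-1,"maximum":1},"dy":{"type":"number","minimum":-1,"maximum":1},"dz":{"type":"number","minimum":-1,"maximum":1},"roll":{"type":"number","minimum":-1,"maximum":1},"fingers":{"type":"number"}}}},"grip_force":{"type":"number"}},"required":["rows"]}

```bash
mkdir -p pics; python3 - <<'E'
from workcell import bot, vision
import cv2,numpy as np
for n in("top","side"):
    c=vision.read_camera(n)
    cv2.imwrite(f"pics/{n}0.png",c["pixels"][:,:,::-1]); np.savez(f"{n}0.npz",**{k:np.array(v) for k,v in c.items()})
    print(n,c["fx"],c["cx"],c["cy"],c["distortion"],np.round(c["R"],3).tolist(),c["t"])
print(bot.read_state(),bot.grip_point_offset)
E
```

```text
top 363.2748039039253 317.7825296682982 203.1348787963616 [-0.03906489  0.          0.          0.          0.        ] [[0.026, -1.0, -0.007], [-0.994, -0.025, -0.11], [0.11, 0.01, -0.994]] [0.00645167 0.45171162 0.85967727]
side 448.0528943975324 322.2603878818604 192.86326713021555 [-0.10010534  0.          0.          0.          0.        ] [[0.96, -0.28, -0.013], [-0.169, -0.541, -0.824], [0.223, 0.793, -0.567]] [-0.43807116  0.085502    1.04269225]
{'time': 0.1, 'q': array([ 1.26312416e+00,  2.64700878e-01,  1.60524914e+00, -3.85133914e-06,
        1.27373397e+00, -3.69079916e-02]), 'joint_vel': array([ 0.00126256,  0.00041646, -0.00127851, -0.00210983,  0.00142191,
        0.00041238]), 'joint_torque': array([ 6.29019978e-04, -5.16718554e+01, -3.68585336e+01, -6.42623627e-05,
        6.49502501e-03,  4.47916716e-05]), 'tool_pos': array([0.18034378, 0.64975941, 0.23006469]), 'tcp_rot': array([-0.42396746, -3.11249348,  0.00323705]), 'wrist_force': array([-0.06681739, -0.61250671,  0.44409416]), 'torque': array([-0.02615024, -0.046331  ,  0.05154027]), 'width': 1.0061085578594402} 0.0187
```

View pics/top0.png

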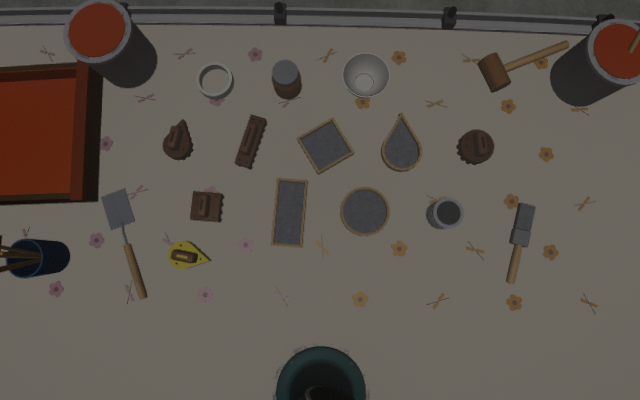

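View pics/side0.png

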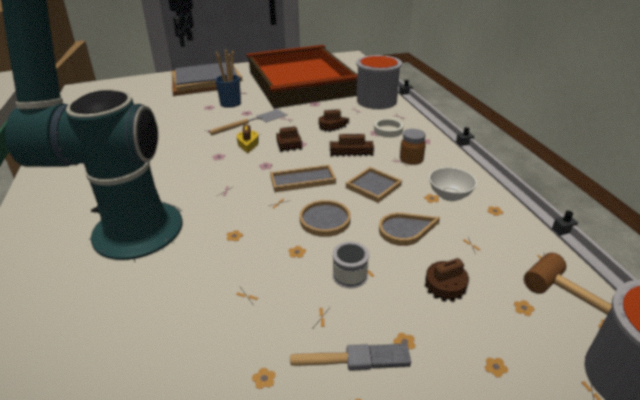

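The top view shows these dark blocks: strip (251,142), square (206,207), round (476,147) and drop (178,140). The yellow drop at (187,256) is the look-alike. The trays are strip (290,212), square (325,146), round (365,211) and drop (402,145), with its point up in the picture. The tin is probably at (445,213). Next I'll measure these with depth.

```bash
cat > meas.py <<'E'
import cv2,numpy as np
def world(c):
    h,w=c["depth"].shape; K=np.array([[c["fx"],0,c["cx"]],[0,c["fy"],c["cy"]],[0,0,1.]])
    u,v=np.meshgrid(np.arange(w),np.arange(h)); p=np.stack([u,v],-1).reshape(-1,1,2).astype(np.float64)
    n=cv2.undistortPoints(p,K,np.array(c["distortion"],float)).reshape(h,w,2); d=np.array(c["depth"],float)
    P=np.dstack([n*d[...,None],d]); W=(P-np.array(c["t"]))@np.array(c["R"]); W[d==0]=np.nan
    return W
def rect(W,m):
    n,l,s,_=cv2.connectedComponentsWithStats(m.astype(np.uint8))
    if n<2: return None
    m=l==1+np.argmax(s[1:,4]); P=W[m]
    (x,y),(a,b),t=cv2.minAreaRect((P[:,:2]*1000).astype(np.float32))
    if a<b: a,b,t=b,a,t+90
    return len(P),[round(q) for q in(x,y)],[round(q) for q in(a,b)],round((t+90)%180-90,1),"mean",np.round(P.mean(0)*1000)
E
python3 - <<'E'
from meas import *
for cam in("top","side"):
    c=np.load(f"{cam}0.npz"); W=world(c)
    B=dict(strip=(251,142),square=(206,207),round=(476,147),drop=(178,140),yellow=(187,256),tin=(445,213),jar=(287,80)) if cam=="top" else dict(strip=(351,145),square=(289,138),round=(447,279),drop=(333,120),yellow=(247,137),tin=(350,262),jar=(413,145))
    T=dict(tstrip=(290,212),tsquare=(325,146),tround=(365,211),tdrop=(402,145)) if cam=="top" else dict(tstrip=(303,179),tsquare=(374,184),tround=(325,217),tdrop=(404,228))
    print(cam,"table z",np.nanmedian(W[300:340,200:260,2]))
    for k,(u,v) in {**B,**T}.items():
        yy,xx=np.mgrid[:400,:640]; r=(abs(xx-u)<36)&(abs(yy-v)<42); z=W[...,2]
        if k[0]=="t" and k!="tin":
            px=c["pixels"].astype(int); 
            print(k,"felt",rect(W,r&(z<.011)&(px.max(2)-px.min(2)<25)&(px.mean(2)<110)),"rim",rect(W,r&(z>.011)&(z<.03)))
        else: print(k,"top",rect(W,r&(z>.05)&(z<.075)),"all",rect(W,r&(z>.02)&(z<.075)))
E
```

```text
top table z 0.00016571672763032556
strip top (307, [602, 191], [78, 22], -16.0, 'mean', array([600., 190.,  61.])) all (851, [602, 191], [131, 39], -15.7, 'mean', array([597., 188.,  43.]))
square top (244, [436, 291], [53, 25], -2.6, 'mean', array([436., 289.,  61.])) all (865, [436, 291], [72, 70], 87.3, 'mean', array([435., 286.,  40.]))
round top (260, [604, -372], [58, 24], 4.8, 'mean', array([ 603., -370.,   60.])) all (936, [604, -370], [84, 83], -1.9, 'mean', array([ 601., -365.,   41.]))
drop top (232, [600, 371], [57, 22], -12.4, 'mean', array([598., 370.,  60.])) all (769, [600, 378], [93, 67], 20.2, 'mean', array([593., 368.,  41.]))
yellow top (258, [316, 329], [56, 24], 80.2, 'mean', array([317., 328.,  61.])) all (814, [323, 330], [94, 68], -70.0, 'mean', array([318., 329.,  42.]))
tin top (744, [432, -286], [71, 70], 36.0, 'mean', array([ 432., -285.,   62.])) all (850, [432, -286], [71, 70], 36.0, 'mean', array([ 431., -282.,   58.]))
jar top (191, [744, 102], [69, 44], -75.3, 'mean', array([735., 100.,  60.])) all (329, [744, 103], [71, 45], -75.3, 'mean', array([73
[... 1709 characters left out ...]
8, [745, 88], [72, 46], -30.1, 'mean', array([742.,  81.,  48.]))
tstrip felt (500, [431, -73], [84, 68], -17.8, 'mean', array([433., -76.,   6.])) rim (461, [427, 88], [166, 84], -3.2, 'mean', array([426.,  85.,  16.]))
tsquare felt (509, [602, 14], [85, 81], -58.6, 'mean', array([602.,  14.,   6.])) rim (415, [598, 3], [111, 109], 31.5, 'mean', array([596.,  -0.,  16.]))
tround felt (779, [437, -87], [99, 93], -45.7, 'mean', array([436., -88.,   6.])) rim (461, [434, -98], [123, 119], 71.3, 'mean', array([ 433., -102.,   16.]))
tdrop felt (636, [605, -185], [108, 72], -22.3, 'mean', array([ 601., -179.,    6.])) rim (506, [604, -179], [139, 101], 30.2, 'mean', array([ 604., -190.,   16.]))
```

Sizes and heights match the description, and the two cameras agree to about 3 mm. The drop-shaped candidates are dark brown at (178,140) and yellow at (187,256). The dark one fits, since the blocks are dark wood and yellow is excluded. The tin candidates are grey at (445,213), which measures 70 mm across and 62 mm high, and a jar at (287,80), 44 mm across. The grey one is the tin. I'll confirm with an enlarged crop and fit the drop outlines.

```bash
cat > plan.py <<'E'
# usage: python3 plan.py x y yaw_deg  (yaw = direction of handle's long axis -> tool x, mod 180 unless 'exact')
import sys,numpy as np
from scipy.spatial.transform import Rotation as Ro
from workcell import bot
def plan(x,y,yaw,z=None):
    s=bot.read_state(); R=Ro.from_rotvec(s["tcp_rot"]).as_matrix(); p=np.array(s["tool_pos"])
    cur=np.degrees(np.arctan2(R[1,0],R[0,0]))
    print("tcp",np.round(p,4),"yaw tool x %.1f"%cur,"tilt",np.round(np.degrees(np.arccos(-R[2,2])),2),"q6 %.2f w %.3f t %.1f"%(s["q"][5],s["width"],s["time"]),"F",np.round(s["wrist_force"],1))
    dq1=np.degrees(np.arctan2(y,x)-np.arctan2(p[1],p[0]))
    for k in(-180,0,180):
        roll=-((yaw+k-cur+540)%360-180) if k==0 else -(yaw+k-cur)
        if abs(roll)>270: continue
        th=np.radians(yaw+k); a=np.array([np.cos(th),np.sin(th)]); b=np.array([np.sin(th),-np.cos(th)])
        d=np.array([x,y])-p[:2]
        print("roll %.1f deg (%.2f rows) -> q6 %.2f"%(roll,roll/4,s["q"][5]+np.radians(roll+dq1)), "then dx %.2f dy %.2f units(40mm)"%(d@a/.04,d@b/.04),"" if z is None else "dz %.3f"%((p[2]-z)/.04))
if __name__=="__main__": plan(*map(float,sys.argv[1:]))
E
python3 - <<'E'
from meas import *
from scipy.optimize import least_squares
def poly(r,tip):
    c=-12; al=np.arccos(r/(tip-c)); a=np.linspace(al,2*np.pi-al,200)
    return np.vstack([np.c_[c+r*np.cos(a),r*np.sin(a)],[[tip,0]]]).astype(np.float32)
def fit(P,pl,x0,loss="soft_l1"):
    def f(q):
        c,s=np.cos(q[2]),np.sin(q[2]); L=(P-q[:2])@np.array([[c,-s],[s,c]])
        return [cv2.pointPolygonTest(pl,(float(a),float(b)),True) for a,b in L]
    r=least_squares(f,x0,loss=loss,x_scale=[1,1,.02]); return np.round([*r.x[:2],np.degrees(r.x[2])],1),round(float(np.abs(f(r.x)).mean()),2)
c=np.load("top0.npz"); W=world(c); z=W[...,2]; yy,xx=np.mgrid[:400,:640]
def comp(u,v,lo,hi):
    m=((abs(xx-u)<36)&(abs(yy-v)<42)&(z>lo)&(z<hi)).astype(np.uint8); n,l,s,_=cv2.connectedComponentsWithStats(m); return W[l==1+np.argmax(s[1:,4])][:,:2]*1000
P=comp(402,145,.011,.03)
for r,t in((47,82),):
    for a0 in(0,.3,-.3): print("tray",fit(P,poly(r,t),[600,-190,a0]))
H=comp(178,140,.02,.075).astype(np.float32); H=cv2.convexHull(H).reshape(-1,2)
for a0 in(-.2,.2,2.9): print("block",fit(H,poly(34,56),[600,371,a0]))
i=c["pixels"][:,:,::-1]
cv2.imwrite("pics/crop0.png",np.hstack([cv2.resize(i[y-60:y+60,x-60:x+60],None,fx=3,fy=3,interpolation=2)*1 for x,y in((185,200),(420,180))]))
E
python3 plan.py .6 .371 -12
```

```text
tray (array([ 6.010e+02, -1.865e+02,  5.000e-01]), 1.84)
tray (array([ 601.2, -186.9,    1.6]), 1.86)
tray (array([ 6.011e+02, -1.864e+02, -3.000e-01]), 1.85)
block (array([600.1, 372.1, -11.2]), 0.51)
block (array([600.6, 375. ,   7.1]), 1.77)
block (array([585.9, 374.2, 165.6]), 4.74)
tcp [0.1803 0.6498 0.2301] yaw tool x 164.5 tilt 0.12 q6 -0.04 w 1.006 t 0.1 F [-0.1 -0.6  0.4]
roll 176.5 deg (44.12 rows) -> q6 2.30 then dx 11.71 dy 4.64 units(40mm) 
roll -3.5 deg (-0.88 rows) -> q6 -0.84 then dx -11.71 dy -4.64 units(40mm)
```

View pics/crop0.png

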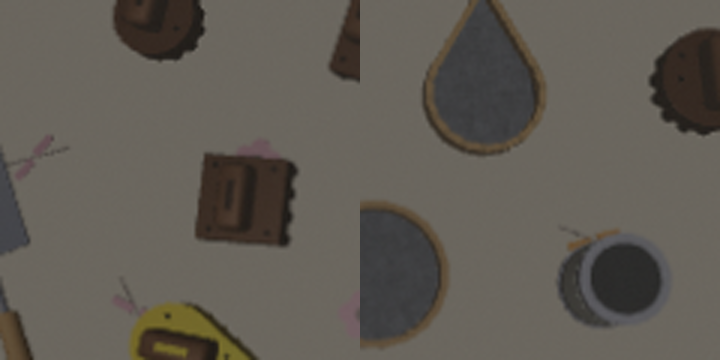

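The crop shows the yellow drop at lower left and the brown drop at upper left; the brown one is meant. The tin is the grey cylinder. I'll take the brown drop first.

Call:
play_rows(
  grip_force=70,
  rows=[
    {"roll": -0.88, "fingers": 0},
    {"dx": -0.78, "dy": -0.31},
    {"dx": -0.78, "dy": -0.31},
    {"dx": -0.78, "dy": -0.31},
    {"dx": -0.78, "dy": -0.31},
    {"dx": -0.78, "dy": -0.31},
    {"dx": -0.78, "dy": -0.31},
    {"dx": -0.78, "dy": -0.31},
    {"dx": -0.78, "dy": -0.31},
    {"dx": -0.78, "dy": -0.31},
    {"dx": -0.78, "dy": -0.31},
    {"dx": -0.78, "dy": -0.31},
    {"dx": -0.78, "dy": -0.31},
    {"dx": -0.78, "dy": -0.31},
    {"dx": -0.78, "dy": -0.31},
    {"dx": -0.78, "dy": -0.31},
    {},
    {},
    {},
  ],
)

```text
validation failed for argument at $.ro...
```

```bash
python3 plan.py .6 .371 -12 .036
```

```text
tcp [0.1803 0.6498 0.2301] yaw tool x 164.5 tilt 0.12 q6 -0.04 w 1.006 t 0.1 F [-0.1 -0.6  0.4]
roll 176.5 deg (44.12 rows) -> q6 2.30 then dx 11.71 dy 4.64 units(40mm) dz 4.852
roll -3.5 deg (-0.88 rows) -> q6 -0.84 then dx -11.71 dy -4.64 units(40mm) dz 4.852
```

Call:
play_rows(
  grip_force=70,
  rows=[
    {"dx": 0, "dy": 0, "dz": 0, "roll": -0.88, "fingers": 0},
    {"dx": -0.78, "dy": -0.31, "dz": 0, "roll": 0, "fingers": 0},
    {"dx": -0.78, "dy": -0.31, "dz": 0, "roll": 0, "fingers": 0},
    {"dx": -0.78, "dy": -0.31, "dz": 0, "roll": 0, "fingers": 0},
    {"dx": -0.78, "dy": -0.31, "dz": 0, "roll": 0, "fingers": 0},
    {"dx": -0.78, "dy": -0.31, "dz": 0, "roll": 0, "fingers": 0},
    {"dx": -0.78, "dy": -0.31, "dz": 0, "roll": 0, "fingers": 0},
    {"dx": -0.78, "dy": -0.31, "dz": 0, "roll": 0, "fingers": 0},
    {"dx": -0.78, "dy": -0.31, "dz": 0, "roll": 0, "fingers": 0},
    {"dx": -0.78, "dy": -0.31, "dz": 0, "roll": 0, "fingers": 0},
    {"dx": -0.78, "dy": -0.31, "dz": 0, "roll": 0, "fingers": 0},
    {"dx": -0.78, "dy": -0.31, "dz": 0, "roll": 0, "fingers": 0},
    {"dx": -0.78, "dy": -0.31, "dz": 0, "roll": 0, "fingers": 0},
    {"dx": -0.78, "dy": -0.31, "dz": 0, "roll": 0, "fingers": 0},
    {"dx": -0.78, "dy": -0.31, "dz": 0, "roll": 0, "fingers": 0},
    {"dx": -0.78, "dy": -0.31, "dz": 0, "roll": 0, "fingers": 0},
    {"dx": 0, "dy": 0, "dz": 0, "roll": 0, "fingers": 0},
    {"dx": 0, "dy": 0, "dz": 0, "roll": 0, "fingers": 0},
  ],
)

```text
time: 1.6
tool_pos: [0.6008, 0.3695, 0.2302]
tcp_rot: [-0.333, -3.123, 0.001]
wrist_force: [-0.1, -0.1, -1.0]
width: 1.0
```

```bash
python3 plan.py .6 .371 -12 .036
```

```text
tcp [0.6008 0.3695 0.2302] yaw tool x 167.8 tilt 0.09 q6 -0.84 w 1.000 t 1.6 F [-0.1 -0.1 -1. ]
roll 179.8 deg (44.95 rows) -> q6 2.30 then dx -0.03 dy -0.03 units(40mm) dz 4.855
roll -0.2 deg (-0.05 rows) -> q6 -0.84 then dx 0.03 dy 0.03 units(40mm) dz 4.855
```

Call:
play_rows(
  rows=[
    {"dx": 0.03, "dy": 0.03, "dz": 0.65, "roll": 0, "fingers": 0},
    {"dx": 0, "dy": 0, "dz": 0.75, "roll": 0, "fingers": 0},
    {"dx": 0, "dy": 0, "dz": 0.75, "roll": 0, "fingers": 0},
    {"dx": 0, "dy": 0, "dz": 0.75, "roll": 0, "fingers": 0},
    {"dx": 0, "dy": 0, "dz": 0.75, "roll": 0, "fingers": 0},
    {"dx": 0, "dy": 0, "dz": 0.6, "roll": 0, "fingers": 0},
    {"dx": 0, "dy": 0, "dz": 0.4, "roll": 0, "fingers": 0},
    {"dx": 0, "dy": 0, "dz": 0.15, "roll": 0, "fingers": 0},
    {"dx": 0, "dy": 0, "dz": 0, "roll": 0, "fingers": 0},
    {"dx": 0, "dy": 0, "dz": 0, "roll": 0, "fingers": 1},
    {"dx": 0, "dy": 0, "dz": 0, "roll": 0, "fingers": 1},
    {"dx": 0, "dy": 0, "dz": 0, "roll": 0, "fingers": 1},
    {"dx": 0, "dy": 0, "dz": 0, "roll": 0, "fingers": 1},
    {"dx": 0, "dy": 0, "dz": 0, "roll": 0, "fingers": 1},
    {"dx": 0, "dy": 0, "dz": 0, "roll": 0, "fingers": 1},
    {"dx": 0, "dy": 0, "dz": 0, "roll": 0, "fingers": 1},
    {"dx": 0, "dy": 0, "dz": 0, "roll": 0, "fingers": 1},
    {"dx": 0, "dy": 0, "dz": 0, "roll": 0, "fingers": 1},
  ],
)

```text
time: 3.1
tool_pos: [0.5998, 0.3731, 0.0409]
tcp_rot: [0.328, 3.122, 0.002]
wrist_force: [-0.5, -1.3, 5.9]
width: 0.266
```

```bash
python3 plan.py .601 -.187 1 .16
```

```text
tcp [0.5998 0.3731 0.0409] yaw tool x 168.0 tilt 0.14 q6 -0.84 w 0.266 t 3.1 F [-0.5 -1.3  5.9]
roll 167.0 deg (41.75 rows) -> q6 1.22 then dx -0.21 dy 14.00 units(40mm) dz -2.977
roll -13.0 deg (-3.25 rows) -> q6 -1.93 then dx 0.21 dy -14.00 units(40mm) dz -2.977
```

Call:
play_rows(
  rows=[
    {"dx": 0, "dy": 0, "dz": -0.25, "roll": 0, "fingers": 1},
    {"dx": 0, "dy": 0, "dz": -0.4, "roll": 0, "fingers": 1},
    {"dx": 0, "dy": 0, "dz": -0.6, "roll": 0, "fingers": 1},
    {"dx": 0, "dy": 0, "dz": -0.6, "roll": -0.5, "fingers": 1},
    {"dx": 0, "dy": 0, "dz": -0.6, "roll": -0.7, "fingers": 1},
    {"dx": 0, "dy": 0, "dz": -0.45, "roll": -0.7, "fingers": 1},
    {"dx": 0, "dy": 0, "dz": -0.2, "roll": -0.7, "fingers": 1},
    {"dx": 0, "dy": 0, "dz": 0, "roll": -0.65, "fingers": 1},
    {"dx": 0, "dy": 0, "dz": 0, "roll": 0, "fingers": 1},
    {"dx": 0, "dy": 0, "dz": 0, "roll": 0, "fingers": 1},
  ],
)

```text
time: 3.93
tool_pos: [0.5981, 0.3722, 0.1627]
tcp_rot: [0.025, -3.14, 0.001]
wrist_force: [-0.1, 0.1, -2.8]
width: 0.266
```

```bash
python3 plan.py .601 -.187 1 .16
```

```text
tcp [0.5981 0.3722 0.1627] yaw tool x -179.1 tilt 0.09 q6 -1.07 w 0.266 t 3.9 F [-0.1  0.1 -2.8]
roll -0.1 deg (-0.02 rows) -> q6 -1.93 then dx 0.17 dy -13.98 units(40mm) dz 0.068
roll 179.9 deg (44.98 rows) -> q6 1.22 then dx -0.17 dy 13.98 units(40mm) dz 0.068
```

Call:
play_rows(
  rows=[
    {"dx": 0.01, "dy": -0.35, "dz": 0, "roll": 0, "fingers": 1},
    {"dx": 0.01, "dy": -0.6, "dz": 0, "roll": 0, "fingers": 1},
    {"dx": 0.01, "dy": -0.75, "dz": 0, "roll": 0, "fingers": 1},
    {"dx": 0.01, "dy": -0.75, "dz": 0, "roll": 0, "fingers": 1},
    {"dx": 0.01, "dy": -0.75, "dz": 0, "roll": 0, "fingers": 1},
    {"dx": 0.01, "dy": -0.75, "dz": 0, "roll": 0, "fingers": 1},
    {"dx": 0.01, "dy": -0.75, "dz": 0, "roll": 0, "fingers": 1},
    {"dx": 0.01, "dy": -0.75, "dz": 0, "roll": 0, "fingers": 1},
    {"dx": 0.01, "dy": -0.75, "dz": 0, "roll": 0, "fingers": 1},
    {"dx": 0.01, "dy": -0.75, "dz": 0, "roll": 0, "fingers": 1},
    {"dx": 0.01, "dy": -0.75, "dz": 0, "roll": 0, "fingers": 1},
    {"dx": 0.01, "dy": -0.75, "dz": 0, "roll": 0, "fingers": 1},
    {"dx": 0.01, "dy": -0.75, "dz": 0, "roll": 0, "fingers": 1},
    {"dx": 0.01, "dy": -0.75, "dz": 0, "roll": 0, "fingers": 1},
    {"dx": 0.01, "dy": -0.75, "dz": 0, "roll": 0, "fingers": 1},
    {"dx": 0.01, "dy": -0.75, "dz": 0, "roll": 0, "fingers": 1},
    {"dx": 0.01, "dy": -0.75, "dz": 0, "roll": 0, "fingers": 1},
    {"dx": 0, "dy": -0.75, "dz": 0, "roll": 0, "fingers": 1},
    {"dx": 0, "dy": -0.6, "dz": 0, "roll": 0, "fingers": 1},
    {"dx": 0, "dy": -0.4, "dz": 0, "roll": 0, "fingers": 1},
  ],
)

```text
time: 5.6
tool_pos: [0.6003, -0.1883, 0.1623]
tcp_rot: [0.023, -3.14, 0.001]
wrist_force: [0.8, -0.6, -1.6]
width: 0.264
```

```bash
python3 plan.py .601 -.187 1 .07; python3 - <<'E'
from workcell import vision
import cv2,numpy as np
c=vision.read_camera("side"); i=c["pixels"][60:320,220:560,::-1]
cv2.imwrite("pics/s1.png",cv2.resize(i,None,fx=2,fy=2))
E
```

```text
tcp [ 0.6003 -0.1883  0.1623] yaw tool x -179.2 tilt 0.11 q6 -1.93 w 0.264 t 5.6 F [ 0.8 -0.6 -1.6]
roll -0.2 deg (-0.04 rows) -> q6 -1.93 then dx -0.02 dy 0.03 units(40mm) dz 2.308
roll 179.8 deg (44.96 rows) -> q6 1.21 then dx 0.02 dy -0.03 units(40mm) dz 2.308
```

View pics/s1.png

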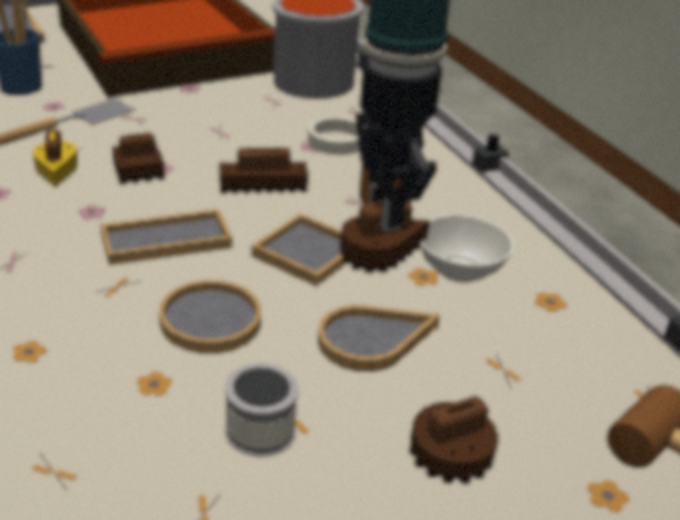

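The block hangs level at crop (385,235), with its point the same way as the tray's at (375,335). Lowering it.

Call:
play_rows(
  rows=[
    {"dx": -0.02, "dy": 0.03, "dz": 0.3, "roll": 0, "fingers": 1},
    {"dx": 0, "dy": 0, "dz": 0.5, "roll": 0, "fingers": 1},
    {"dx": 0, "dy": 0, "dz": 0.6, "roll": 0, "fingers": 1},
    {"dx": 0, "dy": 0, "dz": 0.6, "roll": 0, "fingers": 1},
    {"dx": 0, "dy": 0, "dz": 0.4, "roll": 0, "fingers": 1},
    {"dx": 0, "dy": 0, "dz": 0.2, "roll": 0, "fingers": 1},
    {"dx": 0, "dy": 0, "dz": 0.1, "roll": 0, "fingers": 1},
    {"dx": 0, "dy": 0, "dz": 0.08, "roll": 0, "fingers": 1},
    {"dx": 0, "dy": 0, "dz": 0.08, "roll": 0, "fingers": 1},
    {"dx": 0, "dy": 0, "dz": 0.04, "roll": 0, "fingers": 1},
    {"dx": 0, "dy": 0, "dz": 0, "roll": 0, "fingers": 1},
    {"dx": 0, "dy": 0, "dz": 0, "roll": 0, "fingers": 1},
  ],
)

```text
time: 6.65
tool_pos: [0.6032, -0.1844, 0.0482]
tcp_rot: [-0.027, 3.14, -0.001]
wrist_force: [0.2, 0.3, -2.2]
width: 0.265
```

```bash
python3 plan.py .601 -.187 1 .047
```

```text
tcp [ 0.6032 -0.1844  0.0482] yaw tool x -179.0 tilt 0.09 q6 -1.92 w 0.265 t 6.7 F [ 0.2  0.3 -2.2]
roll -0.0 deg (-0.00 rows) -> q6 -1.93 then dx 0.06 dy -0.06 units(40mm) dz 0.030
roll 180.0 deg (45.00 rows) -> q6 1.21 then dx -0.06 dy 0.06 units(40mm) dz 0.030
```

Call:
play_rows(
  rows=[
    {"dx": 0, "dy": 0, "dz": 0.05, "roll": 0, "fingers": 1},
    {"dx": 0, "dy": 0, "dz": 0.05, "roll": 0, "fingers": 1},
    {"dx": 0, "dy": 0, "dz": 0, "roll": 0, "fingers": 1},
    {"dx": 0, "dy": 0, "dz": 0, "roll": 0, "fingers": 1},
  ],
)

```text
time: 6.98
tool_pos: [0.6036, -0.1847, 0.0469]
tcp_rot: [-0.027, 3.139, -0.001]
wrist_force: [-6.2, 0.6, 13.4]
width: 0.268
```

Contact with the felt. Release and lift.

Call:
play_rows(
  rows=[
    {"dx": 0, "dy": 0, "dz": 0, "roll": 0, "fingers": 0},
    {"dx": 0, "dy": 0, "dz": 0, "roll": 0, "fingers": 0},
    {"dx": 0, "dy": 0, "dz": 0, "roll": 0, "fingers": 0},
    {"dx": 0, "dy": 0, "dz": 0, "roll": 0, "fingers": 0},
    {"dx": 0, "dy": 0, "dz": 0, "roll": 0, "fingers": 0},
    {"dx": 0, "dy": 0, "dz": -0.3, "roll": 0, "fingers": 0},
    {"dx": 0, "dy": 0, "dz": -0.7, "roll": 0, "fingers": 0},
    {"dx": 0, "dy": 0, "dz": -0.9, "roll": 0, "fingers": 0},
    {"dx": 0, "dy": 0, "dz": -0.9, "roll": 0, "fingers": 0},
    {"dx": 0, "dy": 0, "dz": 0, "roll": 0, "fingers": 0},
  ],
)

```text
time: 7.82
tool_pos: [0.608, -0.1861, 0.1654]
tcp_rot: [-0.027, 3.127, -0.008]
wrist_force: [1.9, -1.2, 1.9]
width: 1.007
```

```bash
python3 plan.py .602 .190 -16 .14
```

```text
tcp [ 0.608  -0.1861  0.1654] yaw tool x -179.0 tilt 0.86 q6 -1.92 w 1.007 t 7.8 F [ 1.9 -1.2  1.9]
roll 17.0 deg (4.25 rows) -> q6 -1.02 then dx 2.73 dy 9.00 units(40mm) dz 0.635
roll -163.0 deg (-40.75 rows) -> q6 -4.17 then dx -2.73 dy -9.00 units(40mm) dz 0.635
```

Call:
play_rows(
  rows=[
    {"dx": 0, "dy": 0, "dz": 0, "roll": 0.85, "fingers": 0},
    {"dx": 0, "dy": 0, "dz": 0, "roll": 0.85, "fingers": 0},
    {"dx": 0, "dy": 0, "dz": 0, "roll": 0.85, "fingers": 0},
    {"dx": 0, "dy": 0, "dz": 0, "roll": 0.85, "fingers": 0},
    {"dx": 0, "dy": 0, "dz": 0, "roll": 0.85, "fingers": 0},
    {"dx": 0.21, "dy": 0.7, "dz": 0, "roll": 0, "fingers": 0},
    {"dx": 0.21, "dy": 0.7, "dz": 0, "roll": 0, "fingers": 0},
    {"dx": 0.21, "dy": 0.7, "dz": 0, "roll": 0, "fingers": 0},
    {"dx": 0.21, "dy": 0.7, "dz": 0, "roll": 0, "fingers": 0},
    {"dx": 0.21, "dy": 0.7, "dz": 0, "roll": 0, "fingers": 0},
    {"dx": 0.21, "dy": 0.7, "dz": 0, "roll": 0, "fingers": 0},
    {"dx": 0.21, "dy": 0.7, "dz": 0, "roll": 0, "fingers": 0},
    {"dx": 0.21, "dy": 0.7, "dz": 0, "roll": 0, "fingers": 0},
    {"dx": 0.21, "dy": 0.7, "dz": 0, "roll": 0, "fingers": 0},
    {"dx": 0.21, "dy": 0.7, "dz": 0, "roll": 0, "fingers": 0},
    {"dx": 0.21, "dy": 0.7, "dz": 0, "roll": 0, "fingers": 0},
    {"dx": 0.21, "dy": 0.7, "dz": 0, "roll": 0, "fingers": 0},
    {"dx": 0.21, "dy": 0.6, "dz": 0, "roll": 0, "fingers": 0},
    {"dx": 0, "dy": 0, "dz": 0, "roll": 0, "fingers": 0},
    {"dx": 0, "dy": 0, "dz": 0, "roll": 0, "fingers": 0},
  ],
)

```text
time: 9.48
tool_pos: [0.5967, 0.1933, 0.1558]
tcp_rot: [0.433, 3.111, -0.0]
wrist_force: [0.2, -0.1, 0.2]
width: 1.004
```

```bash
python3 plan.py .602 .190 -16 .0385; python3 - <<'E'
from workcell import vision
from meas import *
c=vision.read_camera("top"); W=world(c); z=W[...,2]; yy,xx=np.mgrid[:400,:640]
r=(abs(xx-402)<36)&(abs(yy-145)<42)
print("drop handle",rect(W,r&(z>.055)&(z<.08)),"slab",rect(W,r&(z>.033)&(z<.05)), np.nanmedian(z[r&(z>.055)&(z<.08)]))
cv2.imwrite("pics/t1.png",cv2.resize(c["pixels"][80:290,140:520,::-1],None,fx=2,fy=2))
E
```

```text
tcp [0.5967 0.1933 0.1558] yaw tool x 164.2 tilt 0.04 q6 -1.02 w 1.004 t 9.5 F [ 0.2 -0.1  0.2]
roll -179.8 deg (-44.96 rows) -> q6 -4.17 then dx 0.15 dy 0.04 units(40mm) dz 2.933
roll 0.2 deg (0.04 rows) -> q6 -1.03 then dx -0.15 dy -0.04 units(40mm) dz 2.933
drop handle (244, [603, -185], [54, 24], 2.2, 'mean', array([ 603., -183.,   66.])) slab (490, [603, -190], [92, 68], -27.5, 'mean', array([ 594., -182.,   39.])) 0.06699069597522596
```

View pics/t1.png

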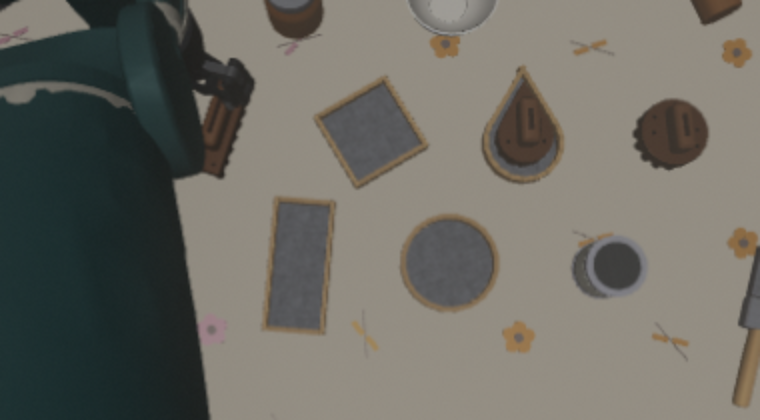

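The drop block sits inside its tray at crop (525,135), with its slab at 39 mm and handle at 67 mm, so it is flat on the felt. Now the strip.

Call:
play_rows(
  rows=[
    {"dx": -0.15, "dy": -0.04, "dz": 0.2, "roll": 0.04, "fingers": 0},
    {"dx": 0, "dy": 0, "dz": 0.6, "roll": 0, "fingers": 0},
    {"dx": 0, "dy": 0, "dz": 0.6, "roll": 0, "fingers": 0},
    {"dx": 0, "dy": 0, "dz": 0.6, "roll": 0, "fingers": 0},
    {"dx": 0, "dy": 0, "dz": 0.5, "roll": 0, "fingers": 0},
    {"dx": 0, "dy": 0, "dz": 0.3, "roll": 0, "fingers": 0},
    {"dx": 0, "dy": 0, "dz": 0.1, "roll": 0, "fingers": 0},
    {"dx": 0, "dy": 0, "dz": 0, "roll": 0, "fingers": 0},
    {"dx": 0, "dy": 0, "dz": 0, "roll": 0, "fingers": 1},
    {"dx": 0, "dy": 0, "dz": 0, "roll": 0, "fingers": 1},
    {"dx": 0, "dy": 0, "dz": 0, "roll": 0, "fingers": 1},
    {"dx": 0, "dy": 0, "dz": 0, "roll": 0, "fingers": 1},
    {"dx": 0, "dy": 0, "dz": 0, "roll": 0, "fingers": 1},
    {"dx": 0, "dy": 0, "dz": 0, "roll": 0, "fingers": 1},
    {"dx": 0, "dy": 0, "dz": 0, "roll": 0, "fingers": 1},
    {"dx": 0, "dy": 0, "dz": 0, "roll": 0, "fingers": 1},
    {"dx": 0, "dy": 0, "dz": 0, "roll": 0, "fingers": 1},
  ],
)

```text
time: 10.95
tool_pos: [0.6029, 0.1892, 0.0404]
tcp_rot: [0.441, 3.109, 0.001]
wrist_force: [0.2, 0.5, 6.3]
width: 0.263
```

```bash
python3 plan.py .428 .0885 -3 .16
```

```text
tcp [0.6029 0.1892 0.0404] yaw tool x 163.9 tilt 0.1 q6 -1.02 w 0.263 t 10.9 F [0.2 0.5 6.3]
roll 166.9 deg (41.71 rows) -> q6 1.79 then dx -4.23 dy 2.74 units(40mm) dz -2.989
roll -13.1 deg (-3.29 rows) -> q6 -1.35 then dx 4.23 dy -2.74 units(40mm) dz -2.989
```

Call:
play_rows(
  rows=[
    {"dx": 0, "dy": 0, "dz": -0.25, "roll": 0, "fingers": 1},
    {"dx": 0, "dy": 0, "dz": -0.4, "roll": 0, "fingers": 1},
    {"dx": 0, "dy": 0, "dz": -0.6, "roll": 0, "fingers": 1},
    {"dx": 0, "dy": 0, "dz": -0.6, "roll": -0.5, "fingers": 1},
    {"dx": 0, "dy": 0, "dz": -0.6, "roll": -0.7, "fingers": 1},
    {"dx": 0, "dy": 0, "dz": -0.35, "roll": -0.7, "fingers": 1},
    {"dx": 0, "dy": 0, "dz": -0.2, "roll": -0.7, "fingers": 1},
    {"dx": 0, "dy": 0, "dz": 0, "roll": -0.69, "fingers": 1},
    {"dx": 0.25, "dy": -0.16, "dz": 0, "roll": 0, "fingers": 1},
    {"dx": 0.5, "dy": -0.33, "dz": 0, "roll": 0, "fingers": 1},
    {"dx": 0.6, "dy": -0.39, "dz": 0, "roll": 0, "fingers": 1},
    {"dx": 0.6, "dy": -0.39, "dz": 0, "roll": 0, "fingers": 1},
    {"dx": 0.6, "dy": -0.39, "dz": 0, "roll": 0, "fingers": 1},
    {"dx": 0.6, "dy": -0.39, "dz": 0, "roll": 0, "fingers": 1},
    {"dx": 0.5, "dy": -0.33, "dz": 0, "roll": 0, "fingers": 1},
    {"dx": 0.35, "dy": -0.22, "dz": 0, "roll": 0, "fingers": 1},
    {"dx": 0.23, "dy": -0.14, "dz": 0, "roll": 0, "fingers": 1},
    {"dx": 0, "dy": 0, "dz": 0, "roll": 0, "fingers": 1},
    {"dx": 0, "dy": 0, "dz": 0, "roll": 0, "fingers": 1},
  ],
)

```text
time: 12.53
tool_pos: [0.4276, 0.0882, 0.1595]
tcp_rot: [0.083, 3.139, 0.001]
wrist_force: [-0.0, 0.1, -1.5]
width: 0.266
```

```bash
python3 plan.py .428 .0885 -3 .0465
```

```text
tcp [0.4276 0.0882 0.1595] yaw tool x 177.0 tilt 0.06 q6 -1.37 w 0.266 t 12.5 F [-0.   0.1 -1.5]
roll 180.0 deg (44.99 rows) -> q6 1.77 then dx 0.01 dy -0.01 units(40mm) dz 2.826
roll -0.0 deg (-0.01 rows) -> q6 -1.37 then dx -0.01 dy 0.01 units(40mm) dz 2.826
```

Call:
play_rows(
  rows=[
    {"dx": 0, "dy": 0, "dz": 0.3, "roll": 0, "fingers": 1},
    {"dx": 0, "dy": 0, "dz": 0.5, "roll": 0, "fingers": 1},
    {"dx": 0, "dy": 0, "dz": 0.6, "roll": 0, "fingers": 1},
    {"dx": 0, "dy": 0, "dz": 0.6, "roll": 0, "fingers": 1},
    {"dx": 0, "dy": 0, "dz": 0.4, "roll": 0, "fingers": 1},
    {"dx": 0, "dy": 0, "dz": 0.2, "roll": 0, "fingers": 1},
    {"dx": 0, "dy": 0, "dz": 0.1, "roll": 0, "fingers": 1},
    {"dx": 0, "dy": 0, "dz": 0.06, "roll": 0, "fingers": 1},
    {"dx": 0, "dy": 0, "dz": 0.06, "roll": 0, "fingers": 1},
    {"dx": 0, "dy": 0, "dz": 0.04, "roll": 0, "fingers": 1},
    {"dx": 0, "dy": 0, "dz": 0, "roll": 0, "fingers": 1},
    {"dx": 0, "dy": 0, "dz": 0, "roll": 0, "fingers": 1},
  ],
)

```text
time: 13.53
tool_pos: [0.4288, 0.0885, 0.0464]
tcp_rot: [0.082, 3.138, 0.001]
wrist_force: [-1.7, 0.2, 4.3]
width: 0.266
```

Contact with the felt again. Release and lift.

Call:
play_rows(
  rows=[
    {"dx": 0, "dy": 0, "dz": 0, "roll": 0, "fingers": 0},
    {"dx": 0, "dy": 0, "dz": 0, "roll": 0, "fingers": 0},
    {"dx": 0, "dy": 0, "dz": 0, "roll": 0, "fingers": 0},
    {"dx": 0, "dy": 0, "dz": 0, "roll": 0, "fingers": 0},
    {"dx": 0, "dy": 0, "dz": 0, "roll": 0, "fingers": 0},
    {"dx": 0, "dy": 0, "dz": -0.3, "roll": 0, "fingers": 0},
    {"dx": 0, "dy": 0, "dz": -0.7, "roll": 0, "fingers": 0},
    {"dx": 0, "dy": 0, "dz": -0.9, "roll": 0, "fingers": 0},
    {"dx": 0, "dy": 0, "dz": -0.9, "roll": 0, "fingers": 0},
    {"dx": 0, "dy": 0, "dz": 0, "roll": 0, "fingers": 0},
    {"dx": 0, "dy": 0, "dz": 0, "roll": 0, "fingers": 0},
    {"dx": 0, "dy": 0, "dz": 0, "roll": 0, "fingers": 0},
  ],
)

```text
time: 14.53
tool_pos: [0.4272, 0.0881, 0.1567]
tcp_rot: [0.082, 3.14, -0.0]
wrist_force: [-0.4, -1.0, -0.2]
width: 0.998
```

```bash
python3 plan.py .436 .290 -2.6 .04
```

```text
tcp [0.4272 0.0881 0.1567] yaw tool x 177.0 tilt 0.0 q6 -1.37 w 0.998 t 14.5 F [-0.4 -1.  -0.2]
roll 179.6 deg (44.90 rows) -> q6 2.15 then dx -0.01 dy -5.05 units(40mm) dz 2.917
roll -0.4 deg (-0.10 rows) -> q6 -1.00 then dx 0.01 dy 5.05 units(40mm) dz 2.917
```

Call:
play_rows(
  rows=[
    {"dx": 0, "dy": 0.3, "dz": 0, "roll": -0.1, "fingers": 0},
    {"dx": 0, "dy": 0.7, "dz": 0, "roll": 0, "fingers": 0},
    {"dx": 0, "dy": 0.8, "dz": 0, "roll": 0, "fingers": 0},
    {"dx": 0, "dy": 0.8, "dz": 0, "roll": 0, "fingers": 0},
    {"dx": 0, "dy": 0.8, "dz": 0, "roll": 0, "fingers": 0},
    {"dx": 0, "dy": 0.8, "dz": 0, "roll": 0, "fingers": 0},
    {"dx": 0, "dy": 0.6, "dz": 0, "roll": 0, "fingers": 0},
    {"dx": 0, "dy": 0.25, "dz": 0, "roll": 0, "fingers": 0},
    {"dx": 0, "dy": 0, "dz": 0, "roll": 0, "fingers": 0},
    {"dx": 0, "dy": 0, "dz": 0, "roll": 0, "fingers": 0},
  ],
)

```text
time: 15.37
tool_pos: [0.4354, 0.2891, 0.1551]
tcp_rot: [-0.069, -3.138, 0.004]
wrist_force: [-0.4, -0.7, -0.4]
width: 1.003
```

```bash
python3 plan.py .436 .290 -2.6 .04
```

```text
tcp [0.4354 0.2891 0.1551] yaw tool x 177.5 tilt 0.22 q6 -0.99 w 1.003 t 15.4 F [-0.4 -0.7 -0.4]
roll -179.9 deg (-44.98 rows) -> q6 -4.13 then dx 0.01 dy -0.02 units(40mm) dz 2.877
roll 0.1 deg (0.02 rows) -> q6 -0.99 then dx -0.01 dy 0.02 units(40mm) dz 2.877
```

Call:
play_rows(
  rows=[
    {"dx": -0.01, "dy": 0.02, "dz": 0.2, "roll": 0, "fingers": 0},
    {"dx": 0, "dy": 0, "dz": 0.6, "roll": 0, "fingers": 0},
    {"dx": 0, "dy": 0, "dz": 0.6, "roll": 0, "fingers": 0},
    {"dx": 0, "dy": 0, "dz": 0.6, "roll": 0, "fingers": 0},
    {"dx": 0, "dy": 0, "dz": 0.5, "roll": 0, "fingers": 0},
    {"dx": 0, "dy": 0, "dz": 0.28, "roll": 0, "fingers": 0},
    {"dx": 0, "dy": 0, "dz": 0.1, "roll": 0, "fingers": 0},
    {"dx": 0, "dy": 0, "dz": 0, "roll": 0, "fingers": 0},
    {"dx": 0, "dy": 0, "dz": 0, "roll": 0, "fingers": 1},
    {"dx": 0, "dy": 0, "dz": 0, "roll": 0, "fingers": 1},
    {"dx": 0, "dy": 0, "dz": 0, "roll": 0, "fingers": 1},
    {"dx": 0, "dy": 0, "dz": 0, "roll": 0, "fingers": 1},
    {"dx": 0, "dy": 0, "dz": 0, "roll": 0, "fingers": 1},
    {"dx": 0, "dy": 0, "dz": 0, "roll": 0, "fingers": 1},
    {"dx": 0, "dy": 0, "dz": 0, "roll": 0, "fingers": 1},
    {"dx": 0, "dy": 0, "dz": 0, "roll": 0, "fingers": 1},
    {"dx": 0, "dy": 0, "dz": 0, "roll": 0, "fingers": 1},
  ],
)

```text
time: 16.78
tool_pos: [0.4377, 0.2914, 0.0427]
tcp_rot: [0.071, 3.139, 0.002]
wrist_force: [-0.5, 1.7, 7.0]
width: 0.262
```

```bash
python3 plan.py .599 .0035 32.1 .16
```

```text
tcp [0.4377 0.2914 0.0427] yaw tool x 177.4 tilt 0.09 q6 -0.99 w 0.262 t 16.8 F [-0.5  1.7  7. ]
roll 145.3 deg (36.33 rows) -> q6 0.97 then dx -0.41 dy 8.24 units(40mm) dz -2.933
roll -34.7 deg (-8.67 rows) -> q6 -2.17 then dx 0.41 dy -8.24 units(40mm) dz -2.933
```

Call:
play_rows(
  rows=[
    {"dx": 0, "dy": 0, "dz": -0.25, "roll": 0, "fingers": 1},
    {"dx": 0, "dy": 0, "dz": -0.4, "roll": 0, "fingers": 1},
    {"dx": 0, "dy": 0, "dz": -0.6, "roll": -0.5, "fingers": 1},
    {"dx": 0, "dy": 0, "dz": -0.6, "roll": -0.8, "fingers": 1},
    {"dx": 0, "dy": 0, "dz": -0.6, "roll": -0.9, "fingers": 1},
    {"dx": 0, "dy": 0, "dz": -0.35, "roll": -0.9, "fingers": 1},
    {"dx": 0, "dy": 0, "dz": -0.13, "roll": -0.9, "fingers": 1},
    {"dx": 0, "dy": 0, "dz": 0, "roll": -0.9, "fingers": 1},
    {"dx": 0, "dy": 0, "dz": 0, "roll": -0.9, "fingers": 1},
    {"dx": 0, "dy": 0, "dz": 0, "roll": -0.9, "fingers": 1},
    {"dx": 0, "dy": 0, "dz": 0, "roll": -0.9, "fingers": 1},
    {"dx": 0, "dy": 0, "dz": 0, "roll": -0.7, "fingers": 1},
    {"dx": 0, "dy": 0, "dz": 0, "roll": -0.37, "fingers": 1},
  ],
)

```text
time: 17.87
tool_pos: [0.4364, 0.2902, 0.1586]
tcp_rot: [0.871, -3.017, 0.001]
wrist_force: [0.8, 0.2, -0.9]
width: 0.264
```

Call:
play_rows(
  rows=[
    {"dx": 0.01, "dy": -0.25, "dz": 0, "roll": 0, "fingers": 1},
    {"dx": 0.03, "dy": -0.5, "dz": 0, "roll": 0, "fingers": 1},
    {"dx": 0.04, "dy": -0.7, "dz": 0, "roll": 0, "fingers": 1},
    {"dx": 0.04, "dy": -0.7, "dz": 0, "roll": 0, "fingers": 1},
    {"dx": 0.04, "dy": -0.7, "dz": 0, "roll": 0, "fingers": 1},
    {"dx": 0.04, "dy": -0.7, "dz": 0, "roll": 0, "fingers": 1},
    {"dx": 0.04, "dy": -0.7, "dz": 0, "roll": 0, "fingers": 1},
    {"dx": 0.04, "dy": -0.7, "dz": 0, "roll": 0, "fingers": 1},
    {"dx": 0.04, "dy": -0.7, "dz": 0, "roll": 0, "fingers": 1},
    {"dx": 0.04, "dy": -0.7, "dz": 0, "roll": 0, "fingers": 1},
    {"dx": 0.04, "dy": -0.7, "dz": 0, "roll": 0, "fingers": 1},
    {"dx": 0.01, "dy": -0.6, "dz": 0, "roll": 0, "fingers": 1},
    {"dx": 0, "dy": -0.39, "dz": 0, "roll": 0, "fingers": 1},
    {"dx": 0, "dy": -0.2, "dz": 0, "roll": 0, "fingers": 1},
    {"dx": 0, "dy": 0, "dz": 0, "roll": 0, "fingers": 1},
    {"dx": 0, "dy": 0, "dz": 0, "roll": 0, "fingers": 1},
  ],
)

```text
time: 19.2
tool_pos: [0.5977, 0.003, 0.1585]
tcp_rot: [0.867, -3.019, -0.002]
wrist_force: [-0.6, 0.2, -0.9]
width: 0.262
```

```bash
python3 plan.py .599 .0035 32.1 .0485
```

```text
tcp [0.5977 0.003  0.1585] yaw tool x -148.0 tilt 0.08 q6 -2.17 w 0.262 t 19.2 F [-0.6  0.2 -0.9]
roll -0.1 deg (-0.02 rows) -> q6 -2.17 then dx -0.04 dy -0.01 units(40mm) dz 2.751
roll 179.9 deg (44.98 rows) -> q6 0.97 then dx 0.04 dy 0.01 units(40mm) dz 2.751
```

Call:
play_rows(
  rows=[
    {"dx": -0.04, "dy": 0, "dz": 0.3, "roll": 0, "fingers": 1},
    {"dx": 0, "dy": 0, "dz": 0.5, "roll": 0, "fingers": 1},
    {"dx": 0, "dy": 0, "dz": 0.6, "roll": 0, "fingers": 1},
    {"dx": 0, "dy": 0, "dz": 0.6, "roll": 0, "fingers": 1},
    {"dx": 0, "dy": 0, "dz": 0.3, "roll": 0, "fingers": 1},
    {"dx": 0, "dy": 0, "dz": 0.2, "roll": 0, "fingers": 1},
    {"dx": 0, "dy": 0, "dz": 0.1, "roll": 0, "fingers": 1},
    {"dx": 0, "dy": 0, "dz": 0.06, "roll": 0, "fingers": 1},
    {"dx": 0, "dy": 0, "dz": 0.06, "roll": 0, "fingers": 1},
    {"dx": 0, "dy": 0, "dz": 0.06, "roll": 0, "fingers": 1},
    {"dx": 0, "dy": 0, "dz": 0, "roll": 0, "fingers": 1},
    {"dx": 0, "dy": 0, "dz": 0, "roll": 0, "fingers": 1},
  ],
)

```text
time: 20.2
tool_pos: [0.6006, 0.0036, 0.0488]
tcp_rot: [-0.868, 3.017, -0.001]
wrist_force: [0.4, 1.2, 0.4]
width: 0.268
```

Call:
play_rows(
  rows=[
    {"dx": 0, "dy": 0, "dz": 0.04, "roll": 0, "fingers": 1},
    {"dx": 0, "dy": 0, "dz": 0.03, "roll": 0, "fingers": 1},
    {"dx": 0, "dy": 0, "dz": 0, "roll": 0, "fingers": 1},
    {"dx": 0, "dy": 0, "dz": 0, "roll": 0, "fingers": 1},
  ],
)

```text
time: 20.53
tool_pos: [0.6006, 0.0037, 0.0486]
tcp_rot: [-0.868, 3.018, -0.001]
wrist_force: [-6.8, 0.5, 15.7]
width: 0.26
```

Call:
play_rows(
  rows=[
    {"dx": 0, "dy": 0, "dz": 0, "roll": 0, "fingers": 0},
    {"dx": 0, "dy": 0, "dz": 0, "roll": 0, "fingers": 0},
    {"dx": 0, "dy": 0, "dz": 0, "roll": 0, "fingers": 0},
    {"dx": 0, "dy": 0, "dz": 0, "roll": 0, "fingers": 0},
    {"dx": 0, "dy": 0, "dz": 0, "roll": 0, "fingers": 0},
    {"dx": 0, "dy": 0, "dz": -0.3, "roll": 0, "fingers": 0},
    {"dx": 0, "dy": 0, "dz": -0.7, "roll": 0, "fingers": 0},
    {"dx": 0, "dy": 0, "dz": -0.9, "roll": 0, "fingers": 0},
    {"dx": 0, "dy": 0, "dz": -0.9, "roll": 0, "fingers": 0},
    {"dx": 0, "dy": 0, "dz": 0, "roll": 0, "fingers": 0},
    {"dx": 0, "dy": 0, "dz": 0, "roll": 0, "fingers": 0},
    {"dx": 0, "dy": 0, "dz": 0, "roll": 0, "fingers": 0},
  ],
)

```text
time: 21.53
tool_pos: [0.5997, 0.0036, 0.1576]
tcp_rot: [-0.868, 3.018, -0.0]
wrist_force: [-0.8, -0.5, -1.0]
width: 0.999
```

```bash
python3 plan.py .603 -.3715 5.5 .04
```

```text
tcp [0.5997 0.0036 0.1576] yaw tool x -147.9 tilt 0.05 q6 -2.17 w 0.999 t 21.5 F [-0.8 -0.5 -1. ]
roll 26.6 deg (6.65 rows) -> q6 -2.26 then dx 0.82 dy -9.34 units(40mm) dz 2.941
roll -153.4 deg (-38.35 rows) -> q6 -5.40 then dx -0.82 dy 9.34 units(40mm) dz 2.941
```

Call:
play_rows(
  rows=[
    {"dx": 0, "dy": 0, "dz": 0, "roll": 0.95, "fingers": 0},
    {"dx": 0, "dy": 0, "dz": 0, "roll": 0.95, "fingers": 0},
    {"dx": 0, "dy": 0, "dz": 0, "roll": 0.95, "fingers": 0},
    {"dx": 0, "dy": 0, "dz": 0, "roll": 0.95, "fingers": 0},
    {"dx": 0, "dy": 0, "dz": 0, "roll": 0.95, "fingers": 0},
    {"dx": 0, "dy": 0, "dz": 0, "roll": 0.95, "fingers": 0},
    {"dx": 0, "dy": 0, "dz": 0, "roll": 0.95, "fingers": 0},
    {"dx": 0, "dy": 0, "dz": 0, "roll": 0, "fingers": 0},
  ],
)

```text
time: 22.2
tool_pos: [0.598, 0.0037, 0.1546]
tcp_rot: [0.148, -3.134, -0.001]
wrist_force: [0.6, 1.2, 1.4]
width: 0.996
```

Call:
play_rows(
  rows=[
    {"dx": 0.02, "dy": -0.34, "dz": 0, "roll": 0, "fingers": 0},
    {"dx": 0.06, "dy": -0.7, "dz": 0, "roll": 0, "fingers": 0},
    {"dx": 0.07, "dy": -0.75, "dz": 0, "roll": 0, "fingers": 0},
    {"dx": 0.07, "dy": -0.75, "dz": 0, "roll": 0, "fingers": 0},
    {"dx": 0.07, "dy": -0.75, "dz": 0, "roll": 0, "fingers": 0},
    {"dx": 0.07, "dy": -0.75, "dz": 0, "roll": 0, "fingers": 0},
    {"dx": 0.07, "dy": -0.75, "dz": 0, "roll": 0, "fingers": 0},
    {"dx": 0.07, "dy": -0.75, "dz": 0, "roll": 0, "fingers": 0},
    {"dx": 0.07, "dy": -0.75, "dz": 0, "roll": 0, "fingers": 0},
    {"dx": 0.07, "dy": -0.75, "dz": 0, "roll": 0, "fingers": 0},
    {"dx": 0.07, "dy": -0.75, "dz": 0, "roll": 0, "fingers": 0},
    {"dx": 0.07, "dy": -0.75, "dz": 0, "roll": 0, "fingers": 0},
    {"dx": 0.04, "dy": -0.5, "dz": 0, "roll": 0, "fingers": 0},
    {"dx": 0, "dy": -0.3, "dz": 0, "roll": 0, "fingers": 0},
    {"dx": 0, "dy": 0, "dz": 0, "roll": 0, "fingers": 0},
    {"dx": 0, "dy": 0, "dz": 0, "roll": 0, "fingers": 0},
  ],
)

```text
time: 23.53
tool_pos: [0.6023, -0.3712, 0.1562]
tcp_rot: [0.149, -3.137, -0.002]
wrist_force: [0.0, 0.1, -0.2]
width: 0.997
```

```bash
python3 plan.py .603 -.3715 5.5 .04; python3 - <<'E'
from workcell import vision
from meas import *
c=vision.read_camera("top"); W=world(c); z=W[...,2]; yy,xx=np.mgrid[:400,:640]
for n,u,v in(("drop",402,145),("strip",290,212),("square",325,146),("tin",445,213)):
    r=(abs(xx-u)<36)&(abs(yy-v)<42)
    print(n,"handle",rect(W,r&(z>.055)&(z<.08)),"slab",rect(W,r&(z>.033)&(z<.05)))
cv2.imwrite("pics/t2.png",cv2.resize(c["pixels"][80:290,140:520,::-1],None,fx=2,fy=2))
E
```

```text
tcp [ 0.6023 -0.3712  0.1562] yaw tool x -174.5 tilt 0.09 q6 -2.25 w 0.997 t 23.5 F [ 0.   0.1 -0.2]
roll -0.0 deg (-0.01 rows) -> q6 -2.25 then dx -0.02 dy -0.01 units(40mm) dz 2.906
roll 180.0 deg (44.99 rows) -> q6 0.89 then dx 0.02 dy 0.01 units(40mm) dz 2.906
drop handle (245, [603, -184], [55, 25], 2.5, 'mean', array([ 602., -183.,   67.])) slab (486, [603, -190], [92, 67], -27.7, 'mean', array([ 594., -182.,   39.]))
strip handle (342, [428, 90], [78, 24], -2.5, 'mean', array([427.,  90.,  67.])) slab (549, [428, 90], [130, 40], -2.7, 'mean', array([426.,  89.,  38.]))
square handle (230, [599, 3], [54, 24], 32.3, 'mean', array([598.,   4.,  67.])) slab (565, [599, 3], [70, 70], -58.3, 'mean', array([596.,   3.,  39.]))
tin handle (737, [432, -286], [71, 70], -48.5, 'mean', array([ 432., -286.,   62.])) slab (66, [426, -263], [64, 22], 16.2, 'mean', array([ 423., -259.,   42.]))
```

View pics/t2.png

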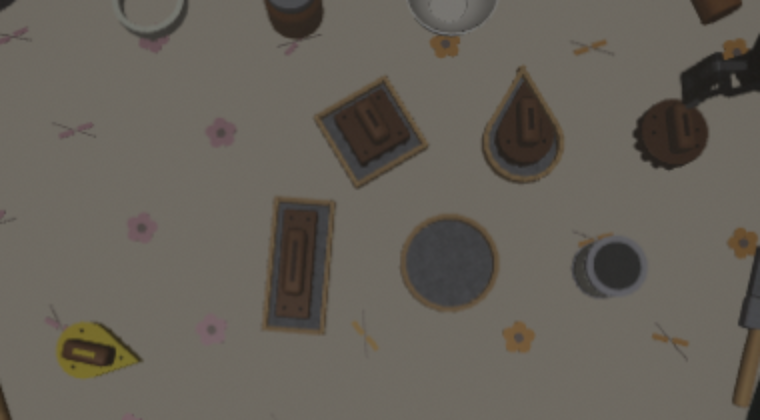

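Three blocks are centred in their trays, at crop (373,128), (525,130) and (298,263), and the tin hasn't moved. Now the round block.

Call:
play_rows(
  rows=[
    {"dx": -0.02, "dy": -0.01, "dz": 0.2, "roll": 0, "fingers": 0},
    {"dx": 0, "dy": 0, "dz": 0.6, "roll": 0, "fingers": 0},
    {"dx": 0, "dy": 0, "dz": 0.6, "roll": 0, "fingers": 0},
    {"dx": 0, "dy": 0, "dz": 0.6, "roll": 0, "fingers": 0},
    {"dx": 0, "dy": 0, "dz": 0.5, "roll": 0, "fingers": 0},
    {"dx": 0, "dy": 0, "dz": 0.3, "roll": 0, "fingers": 0},
    {"dx": 0, "dy": 0, "dz": 0.1, "roll": 0, "fingers": 0},
    {"dx": 0, "dy": 0, "dz": 0, "roll": 0, "fingers": 0},
    {"dx": 0, "dy": 0, "dz": 0, "roll": 0, "fingers": 1},
    {"dx": 0, "dy": 0, "dz": 0, "roll": 0, "fingers": 1},
    {"dx": 0, "dy": 0, "dz": 0, "roll": 0, "fingers": 1},
    {"dx": 0, "dy": 0, "dz": 0, "roll": 0, "fingers": 1},
    {"dx": 0, "dy": 0, "dz": 0, "roll": 0, "fingers": 1},
    {"dx": 0, "dy": 0, "dz": 0, "roll": 0, "fingers": 1},
    {"dx": 0, "dy": 0, "dz": 0, "roll": 0, "fingers": 1},
    {"dx": 0, "dy": 0, "dz": 0, "roll": 0, "fingers": 1},
    {"dx": 0, "dy": 0, "dz": 0, "roll": 0, "fingers": 1},
  ],
)

```text
time: 25.0
tool_pos: [0.6043, -0.3726, 0.0422]
tcp_rot: [-0.15, 3.136, -0.002]
wrist_force: [0.6, -0.6, 6.0]
width: 0.264
```

```bash
python3 plan.py .436 -.0965 5.5 .16
```

```text
tcp [ 0.6043 -0.3726  0.0422] yaw tool x -174.5 tilt 0.14 q6 -2.25 w 0.264 t 25.0 F [ 0.6 -0.6  6. ]
roll -0.0 deg (-0.01 rows) -> q6 -1.92 then dx 3.53 dy 7.27 units(40mm) dz -2.944
roll 180.0 deg (44.99 rows) -> q6 1.22 then dx -3.53 dy -7.27 units(40mm) dz -2.944
```

Call:
play_rows(
  rows=[
    {"dx": 0, "dy": 0, "dz": -0.25, "roll": 0, "fingers": 1},
    {"dx": 0, "dy": 0, "dz": -0.4, "roll": 0, "fingers": 1},
    {"dx": 0, "dy": 0, "dz": -0.6, "roll": 0, "fingers": 1},
    {"dx": 0, "dy": 0, "dz": -0.6, "roll": 0, "fingers": 1},
    {"dx": 0, "dy": 0, "dz": -0.6, "roll": 0, "fingers": 1},
    {"dx": 0, "dy": 0, "dz": -0.35, "roll": 0, "fingers": 1},
    {"dx": 0, "dy": 0, "dz": -0.15, "roll": 0, "fingers": 1},
    {"dx": 0, "dy": 0, "dz": 0, "roll": 0, "fingers": 1},
  ],
)

```text
time: 25.67
tool_pos: [0.6041, -0.3721, 0.1606]
tcp_rot: [-0.15, 3.136, -0.002]
wrist_force: [0.8, 0.3, -1.8]
width: 0.259
```

Call:
play_rows(
  rows=[
    {"dx": 0.1, "dy": 0.2, "dz": 0, "roll": 0, "fingers": 1},
    {"dx": 0.22, "dy": 0.45, "dz": 0, "roll": 0, "fingers": 1},
    {"dx": 0.29, "dy": 0.6, "dz": 0, "roll": 0, "fingers": 1},
    {"dx": 0.29, "dy": 0.6, "dz": 0, "roll": 0, "fingers": 1},
    {"dx": 0.29, "dy": 0.6, "dz": 0, "roll": 0, "fingers": 1},
    {"dx": 0.29, "dy": 0.6, "dz": 0, "roll": 0, "fingers": 1},
    {"dx": 0.29, "dy": 0.6, "dz": 0, "roll": 0, "fingers": 1},
    {"dx": 0.29, "dy": 0.6, "dz": 0, "roll": 0, "fingers": 1},
    {"dx": 0.29, "dy": 0.6, "dz": 0, "roll": 0, "fingers": 1},
    {"dx": 0.29, "dy": 0.6, "dz": 0, "roll": 0, "fingers": 1},
    {"dx": 0.29, "dy": 0.6, "dz": 0, "roll": 0, "fingers": 1},
    {"dx": 0.24, "dy": 0.5, "dz": 0, "roll": 0, "fingers": 1},
    {"dx": 0.2, "dy": 0.4, "dz": 0, "roll": 0, "fingers": 1},
    {"dx": 0.16, "dy": 0.32, "dz": 0, "roll": 0, "fingers": 1},
    {"dx": 0, "dy": 0, "dz": 0, "roll": 0, "fingers": 1},
    {"dx": 0, "dy": 0, "dz": 0, "roll": 0, "fingers": 1},
  ],
)

```text
time: 27.0
tool_pos: [0.434, -0.0951, 0.1577]
tcp_rot: [0.152, -3.136, -0.0]
wrist_force: [-0.4, -0.0, -1.5]
width: 0.263
```

```bash
python3 plan.py .436 -.0965 5.5 .048
```

```text
tcp [ 0.434  -0.0951  0.1577] yaw tool x -174.4 tilt 0.09 q6 -1.94 w 0.263 t 27.0 F [-0.4 -0.  -1.5]
roll 0.1 deg (0.02 rows) -> q6 -1.94 then dx -0.05 dy -0.04 units(40mm) dz 2.743
roll -179.9 deg (-44.98 rows) -> q6 -5.08 then dx 0.05 dy 0.04 units(40mm) dz 2.743
```

Call:
play_rows(
  rows=[
    {"dx": -0.05, "dy": -0.04, "dz": 0.3, "roll": 0, "fingers": 1},
    {"dx": 0, "dy": 0, "dz": 0.5, "roll": 0, "fingers": 1},
    {"dx": 0, "dy": 0, "dz": 0.6, "roll": 0, "fingers": 1},
    {"dx": 0, "dy": 0, "dz": 0.6, "roll": 0, "fingers": 1},
    {"dx": 0, "dy": 0, "dz": 0.3, "roll": 0, "fingers": 1},
    {"dx": 0, "dy": 0, "dz": 0.2, "roll": 0, "fingers": 1},
    {"dx": 0, "dy": 0, "dz": 0.1, "roll": 0, "fingers": 1},
    {"dx": 0, "dy": 0, "dz": 0.06, "roll": 0, "fingers": 1},
    {"dx": 0, "dy": 0, "dz": 0.06, "roll": 0, "fingers": 1},
    {"dx": 0, "dy": 0, "dz": 0.06, "roll": 0, "fingers": 1},
    {"dx": 0, "dy": 0, "dz": 0, "roll": 0, "fingers": 1},
    {"dx": 0, "dy": 0, "dz": 0, "roll": 0, "fingers": 1},
  ],
)

```text
time: 28.0
tool_pos: [0.4379, -0.0973, 0.0483]
tcp_rot: [-0.15, 3.137, -0.001]
wrist_force: [0.0, -0.3, -1.9]
width: 0.264
```

Call:
play_rows(
  rows=[
    {"dx": 0, "dy": 0, "dz": 0.04, "roll": 0, "fingers": 1},
    {"dx": 0, "dy": 0, "dz": 0.04, "roll": 0, "fingers": 1},
    {"dx": 0, "dy": 0, "dz": 0, "roll": 0, "fingers": 1},
    {"dx": 0, "dy": 0, "dz": 0, "roll": 0, "fingers": 1},
  ],
)

```text
time: 28.33
tool_pos: [0.438, -0.0974, 0.0481]
tcp_rot: [-0.151, 3.138, -0.0]
wrist_force: [-10.4, 2.2, 24.7]
width: 0.265
```

Contact with the felt. Release, then lift high and move clear so I can check the trays.

Call:
play_rows(
  rows=[
    {"dx": 0, "dy": 0, "dz": -0.02, "roll": 0, "fingers": 0},
    {"dx": 0, "dy": 0, "dz": 0, "roll": 0, "fingers": 0},
    {"dx": 0, "dy": 0, "dz": 0, "roll": 0, "fingers": 0},
    {"dx": 0, "dy": 0, "dz": 0, "roll": 0, "fingers": 0},
    {"dx": 0, "dy": 0, "dz": 0, "roll": 0, "fingers": 0},
    {"dx": 0, "dy": 0, "dz": -0.3, "roll": 0, "fingers": 0},
    {"dx": 0, "dy": 0, "dz": -0.7, "roll": 0, "fingers": 0},
    {"dx": 0, "dy": 0, "dz": -0.9, "roll": 0, "fingers": 0},
    {"dx": 0, "dy": 0, "dz": -0.9, "roll": 0, "fingers": 0},
    {"dx": 0, "dy": 0, "dz": -0.6, "roll": 0, "fingers": 0},
    {"dx": 0, "dy": 0.5, "dz": 0, "roll": 0, "fingers": 0},
    {"dx": 0, "dy": 0.8, "dz": 0, "roll": 0, "fingers": 0},
    {"dx": 0, "dy": 0.8, "dz": 0, "roll": 0, "fingers": 0},
    {"dx": 0, "dy": 0.8, "dz": 0, "roll": 0, "fingers": 0},
    {"dx": 0, "dy": 0.8, "dz": 0, "roll": 0, "fingers": 0},
    {"dx": 0, "dy": 0.8, "dz": 0, "roll": 0, "fingers": 0},
    {"dx": 0, "dy": 0.8, "dz": 0, "roll": 0, "fingers": 0},
    {"dx": 0, "dy": 0.8, "dz": 0, "roll": 0, "fingers": 0},
    {"dx": 0, "dy": 0.8, "dz": 0, "roll": 0, "fingers": 0},
  ],
)

```text
time: 29.92
tool_pos: [0.4103, 0.179, 0.181]
tcp_rot: [0.15, -3.138, 0.0]
wrist_force: [0.5, -0.7, 0.6]
width: 0.999
```

Call:
play_rows(
  rows=[
    {"dx": 0, "dy": 0.6, "dz": 0, "roll": 0, "fingers": 0},
    {"dx": 0, "dy": 0.4, "dz": 0, "roll": 0, "fingers": 0},
    {"dx": 0, "dy": 0, "dz": 0, "roll": 0, "fingers": 0},
    {"dx": 0, "dy": 0, "dz": 0, "roll": 0, "fingers": 0},
  ],
)

```text
time: 30.25
tool_pos: [0.4066, 0.2177, 0.1808]
tcp_rot: [0.154, -3.137, 0.001]
wrist_force: [-0.5, -0.2, 0.5]
width: 0.999
```

```bash
python3 - <<'E'
from workcell import vision
from meas import *
c=vision.read_camera("top"); W=world(c); z=W[...,2]; yy,xx=np.mgrid[:400,:640]
for n,u,v in(("drop",402,145),("strip",290,212),("square",325,146),("round",365,211),("tin",445,213)):
    r=(abs(xx-u)<36)&(abs(yy-v)<42)
    print(n,"handle",rect(W,r&(z>.055)&(z<.08)),"slab",rect(W,r&(z>.033)&(z<.05)))
cv2.imwrite("pics/t3.png",cv2.resize(c["pixels"][80:290,140:520,::-1],None,fx=2,fy=2))
E
```

```text
drop handle (245, [604, -185], [55, 25], 3.3, 'mean', array([ 603., -183.,   66.])) slab (487, [603, -178], [92, 68], 32.0, 'mean', array([ 594., -182.,   39.]))
strip handle (341, [428, 90], [77, 24], -2.9, 'mean', array([427.,  90.,  67.])) slab (555, [428, 90], [130, 40], -2.6, 'mean', array([426.,  89.,  38.]))
square handle (233, [599, 4], [55, 24], 32.5, 'mean', array([598.,   4.,  67.])) slab (563, [600, 4], [71, 71], 31.9, 'mean', array([596.,   4.,  38.]))
round handle (254, [438, -97], [58, 24], 5.1, 'mean', array([437., -96.,  67.])) slab (683, [438, -97], [83, 81], -43.5, 'mean', array([437., -96.,  38.]))
tin handle (736, [432, -286], [71, 70], -57.0, 'mean', array([ 432., -286.,   62.])) slab (67, [428, -264], [67, 24], 10.5, 'mean', array([ 424., -259.,   42.]))
```

View pics/t3.png

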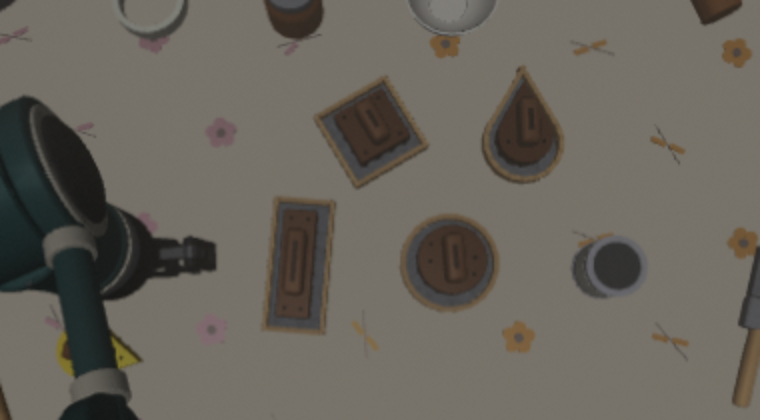

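All four blocks are centred and flat in their trays, and the tin hasn't moved. The arm is clear, so I'm handing in.

```bash
python3 -c "
from workcell import bot
print(bot.finish_job())"
```

```text
the job is handed in; nothing more can be done
None
```

I put all four blocks in their own trays, let go of each one, and handed the job in at about 30 s of the 102 s. Each block was lowered by its handle until the wrist force showed contact with the felt, then released.

The last top-camera check showed:

| Block | Distance from tray centre (limit 22 mm) | Slab top | Handle top |
|---|---|---|---|
| strip | about 1 mm | 38 mm | 67 mm |
| square | about 1 mm | 38 mm | 67 mm |
| round | about 2 mm | 38 mm | 67 mm |
| drop | about 3 mm, point to point | 39 mm | 66 mm |

- **Heights:** a block flat on the felt should show its slab top at 38 mm and its handle top at 68 mm. The readings are within 1–2 mm of that, about the camera's accuracy.
- **Tin:** it still measures at (432, -286) mm, the same as at the start.
- **Look-alikes and arm:** I left the yellow drop alone, and the arm ended clear of everything.
- **Checks:** no check failed. The hand-in reports no verdict.

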